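# Clamp a bottle and inch the bench labeller

### The job

Get the bench labeller going with closed fingers, pressing only: push the blue clamp plunger in front of the jig's bottle all the way down, then press the raised end of the black mains rocker on the control box fully down, and then press the green inching button fully down and keep it down. The program finishes while the fingertips are still holding the green button down. Never press the red stop button, work in that order, and leave the bottles and the tub of caps standing where they are, without pushing or lifting them.

Things in the scene. Friction and masses are not known exactly. Their poses are not given: they have to be found in the camera images.
- jig: Fixed jig: aluminium plate 20 mm thick, x -115 to 155, y -80 to 80 mm of its origin, which lies on the bench under it; x points from plunger to bottle, z up. Grey clamp post (50 x 56 mm, top 66 mm up) at x = -65 carries the blue plunger in a 42 mm steel collar, top 70 mm up. Bottle pocket at x = 75, label head 120 mm high at x = 138. A jaw moves 6 mm to the bottle as the plunger sinks.
- clamp_top (a point): Centre of the top of the blue plunger, a round blue cap of 34 mm diameter. The point moves with it: 104 mm above the bench when up, 92 mm when fully down. Its axes are those of the jig.
- clamp (a joint): Travel of the blue plunger, m: 0 up, 0.012 fully down. It has no spring: about 4 N of friction resists it and it stays where it is pushed. It starts up (0 to 2 mm down).
- panel: Fixed grey control box, 120 (x) x 290 (y) x 60 mm high. Origin: on the bench under its centre, z up, -x side towards the robot. Three modules sit on its top on the line x = 0, at y = -90, 0 and 90 mm, in any order: the mains rocker, the green button, the red button.
- mains_press (a point): Press point on the raised end (panel +x, away from the robot) of the black rocker, by a white bar, 24 mm from the hinge axis (end at 30). Rocker 60 (panel x) x 34 (panel y) x 8 mm; hinge along panel y, 80 mm above the bench. Site x points along the rocker to this end, z out of its face. Height above the bench 88 mm at the start, 80 fully pressed; base plate 78 x 50 mm, top 70 mm up.
- mains (a joint): Angle of the rocker, rad: 0 off (far end raised, tilted 0.18 rad), 0.36 on (far end fully down, tilted 0.18 rad the other way). Friction about 0.06 N m (2 to 5 N at the end, more near the hinge), no spring: it stays where it is left. Starts between 0 and 0.03.
- inch_top (a point): Centre of the top of the green inching button, 34 mm diameter, in a black round housing of 50 mm diameter that is 72 mm high above the bench. The point moves with it: 78 mm above the bench when up, 72 mm when fully down (level with the housing). Axes as the panel's.
- inch (a joint): Travel of the green button, m: 0 up, 0.006 fully down. It springs back when let go; 1.5 N starts it and 5 N holds it fully down.
- stop_top (a point): Centre of the top of the red stop button, 34 mm diameter, in a yellow round housing of 50 mm diameter; same heights as the green one. Must not be pressed.
- stop (a joint): Travel of the red stop button, m: 0 up, 0.006 fully down.
- bottle_jig: Square dark brown glass bottle with a black cap, 52 x 52 mm, 215 mm tall, 0.3 to 0.6 kg, loose. Origin: centre of its underside, z up. It stands in the jig's pocket, on the plate 20 mm above the bench.
- bottle_left: Square dark brown glass bottle with a black cap, 52 x 52 mm, 215 mm tall, 0.3 to 0.6 kg, loose. Origin: centre of its underside, z up. It stands on the bench beyond the control box.
- bottle_right: Square dark brown glass bottle with a black cap, 52 x 52 mm, 215 mm tall, 0.3 to 0.6 kg, loose. Origin: centre of its underside, z up. It stands on the bench beyond the control box.
- cap_tub: Loose orange open tub with black caps in it, 55 x 55 x 45 mm, 0.15 kg, on the bench between the jig and the control box. Origin: centre of its underside, z up.

How it is judged:
By the outcome, as a careful person would: the job done as asked, in the order asked, and still so for the second after the job is handed in, while the arm keeps its last pose, push and grip.
It also fails if it takes over 40 s, if anything falls off the work surface, if the arm or the gripper's body presses on something with over 40 N, if the wrist force passes 120 N, or if a joint passes its speed limit or range.

### The arm

A 6-joint arm with a two-finger parallel gripper is mounted at the origin on the work surface. World frame = base frame: x ahead of the robot, y to its left, z up, the work surface at z = 0. Lengths are in m, angles in rad, forces in N, time in s.
With the tool pointing down it reaches from about 0.35 to 0.8 m from the base axis. Payload 7.3 kg.
Tool frame: the origin (TCP) lies midway between the tips of the shut fingers; the grasp point (between the pads) lies 19 mm behind it; z points along the fingers, y is the line along which they close (so a half turn about z gives the same grasp; the last joint's range is limited). The gripper opens to 85 mm and grips with 20 to 120 N. Pads are 22 mm wide; open, the fingers measure 114 mm over their backs; the gripper's body (76 mm by 85 mm) begins 54 mm behind the grasp point. The pads swing forward as they close: fully open they stand 13 mm farther back than shut.
Start: joints at [1.05, 0.342, 1.524, -0, 1.275, -0.146], TCP at [0.192, 0.489, 0.231] pointing down, gripper open.
Joint ranges: [-2.53, 2.53], [-0.77, 2.02], [0.04, 2.7], [-1, 4.14], [0.28, 2.66], [-3.11, 3.11]. Speed limits (rad/s): [2.57, 2.57, 3.14, 3.14, 3.14, 3.14].

### API

Orientations are given as a unit quaternion [w, x, y, z].
In Python, from plant import robot gives the robot as it stands.
- The arm moves only by the shell command python3 -m inch 'ROWS'. ROWS is JSON, a list that holds one entry, the list of rows, each a list of 7 numbers: the turn, a rotation vector about the tool's x, y, z each as a share of 0.12 rad, from -1 to 1, then the shift along the tool's x, y, z each as a share of 60 mm, from -1 to 1, then the closure, from 0 (fully open) to 1 (shut). A call has 1 to 12 rows; each row shifts and turns the commanded pose from where the row before left it, along the tool's axes as they then stand; what a row does not reach is not made up. A row lasts 1/8 s, in which the tool goes at most 62.5 mm and 10.7 degrees, less where a joint would pass 70% of its speed; a pose out of reach is approached as far as the arm can. A call with a number of a shift or a turn outside -1 to 1 is refused whole. A call with a gripper value outside its range is refused whole. The fingers move at their own pace and stop on an object; the grip force is fixed at half the most. Time passes only in rows, so rows that do not move let the fingers close. It gives the time, the measured TCP pose, the force, the opening and the grip force at its end, in the units of the state.
- robot.get_state(): the state, without advancing time (a new reading comes with each control period).
- robot.camera(name): name is "scene" or "top" or "wrist"; returns a dict with "pixels" (400x640x3 uint8, blue, green, red), "fx", "fy", "cx", "cy" (pixels), "D" ([k1, k2, p1, p2, k3] as OpenCV has them; the pictures are not rectified), "extrinsics" (4x4, takes a point from camera to world coordinates); the wrist camera has in their place "tool_from_camera" (4x4, takes a point from camera to tool coordinates, whose origin is the TCP and whose axes are the flange's). Camera axes: x right, y down, z forward; pixel columns grow to the right and rows downward; lengths in m; the calibration is good to about 2 mm. A picture is of the moment at which its call begins: read the wrist's pose just before it. There is no depth.
- robot.sign_off(): hands the job in; it is judged then, once.
Trained networks look in a picture, given as the dict that the camera call returned (one of the last four; its "shot" number tells which), for a name from the list of things; names that differ only in an ending like _2 or _b are one class to them, and where a whole thing is asked for, a point or a joint stands for the part that bears it (a point fixed in the world has none). Each returns a list of dicts, best first, with "p" (0 to 1); they miss things now and then, are a little off and sometimes report something else, mostly with a low value. They report only what shows in the picture. A call takes as long as a camera call.
- robot.outline_of(target, picture): "mask" (400x640 bool, what is visible of it) and "extent" ([left, top, right, bottom] in pixels, round what is visible of it).
The state is a dict: "clock": time; "joint_pos": joint angles; "qvel": joint speeds; "joint_torque": joint torques, N m; "position": TCP position; "ee_rot": TCP orientation; "force": force on the tool from outside, world axes, zero at the start; "wrist_torque": the same for the moment, N m; "width": finger opening in m; "gripper_force": force on a finger pad.
Only numpy, scipy, OpenCV 4.12 (cv2) and the standard library are available. Lean on these libraries where they do the work, as an engineer would, in place of code of your own. Each camera call takes 0.05 s, during which the arm holds its last target. There are 200 camera calls.

## Working session

There is one attempt and no reset: what is moved stays moved. The work goes in short steps, Python scripts to look and compute and a shell command to move; the robot and the scene stay as the last step left them, time stands still between calls to the robot, and variables do not carry over. Pictures are saved under pics/ and viewed, at most 10 in all, crops included, and the job is handed in when it is done.

```bash
mkdir -p pics; cat > h.py <<'E'
import numpy as np, cv2
from plant import robot
def ray(c,uv,ext=None):
    K=np.array([[c['fx'],0,c['cx']],[0,c['fy'],c['cy']],[0,0,1]])
    p=cv2.undistortPoints(np.array([[uv]],float),K,np.array(c['D'],float))[0,0]
    E=np.array(c['extrinsics'] if ext is None else ext)
    return E[:3,3],E[:3,:3]@np.array([p[0],p[1],1])
def atz(c,uv,z,ext=None):
    o,d=ray(c,uv,ext); return o+d*(z-o[2])/d[2]
E
python3 - <<'E'
from h import *
s=robot.get_state(); print({k:np.round(v,3).tolist() for k,v in s.items()})
Z=dict(clamp_top=.104,mains_press=.086,inch_top=.078,stop_top=.078,bottle_jig=.1,cap_tub=.03,panel=.06)
for n in ['top','scene']:
    c=robot.camera(n); cv2.imwrite(f'pics/{n}.png',c['pixels'])
    print(n,c['shot'],np.round(c['extrinsics'],2).tolist())
    for t,z in Z.items():
        for r in robot.outline_of(t,c)[:2]:
            v,u=np.nonzero(r['mask']); m=(u.mean(),v.mean())
            print(t,round(r['p'],2),np.round(r['extent']),np.round(m,1),np.round(atz(c,m,z),3),len(u))
E
```

```text
{'clock': 0.0, 'joint_pos': [1.05, 0.343, 1.525, 0.0, 1.275, -0.146], 'qvel': [0.001, 0.001, -0.001, -0.001, 0.001, -0.0], 'joint_torque': [-0.001, -43.369, -24.6, -0.001, 0.008, 0.0], 'position': [0.192, 0.488, 0.231], 'ee_rot': [-0.0, 0.186, 0.982, -0.001], 'force': [-0.007, -1.258, 0.059], 'wrist_torque': [-0.024, 0.063, -0.038], 'gripper_force': 0.0, 'width': 0.085}
top 1 [[0.01, -1.0, 0.07, 0.56], [-1.0, -0.01, -0.0, 0.03], [0.0, -0.07, -1.0, 0.99], [0.0, 0.0, 0.0, 1.0]]
clamp_top 0.66 [183. 232. 198. 246.] [189.2 240.1] [0.531 0.322 0.104] 162
mains_press 0.85 [463. 222. 482. 248.] [472.6 235.9] [ 0.547 -0.334  0.086] 390
mains_press 0.34 [427. 227. 447. 237.] [434.3 230.1] [ 0.56  -0.245  0.086] 163
inch_top 0.52 [427. 221. 440. 238.] [433.8 230.5] [ 0.559 -0.246  0.078] 161
stop_top 0.65 [464. 224. 482. 248.] [472.7 235.6] [ 0.548 -0.338  0.078] 378
stop_top 0.5 [388. 219. 400. 233.] [396.5 224.9] [ 0.571 -0.158  0.078] 153
bottle_jig 0.9 [150. 163. 199. 196.] [176.3 178.2] [0.674 0.358 0.1  ] 1292
bottle_jig 0.24 [302. 112. 329. 158.] [317.9 132.5] [0.785 0.03  0.1  ] 880
cap_tub 0.94 [294. 265. 318. 292.] [303.8 277.7] [0.439 0.061 0.03 ] 540
panel 0.6 [368. 195. 493. 261.] [425.7 229.3] [ 0.561 -0.232  0.06 ] 4535
scene 2 [[-0.88, 0.38, -0.29, 0.91], [0.48, 0.68, -0.55, 0.54], [-0.01, -0.62, -0.78, 0.88], [0.0, 0.0, 0.0, 1.0]]
clamp_top 0.82 [446. 306. 464. 323.] [455.3 312.6] [0.54  0.33  0.104] 302
mains_press 0.6 [281. 103. 302. 116.] [291.4 111.5] [ 0.551 -0.33   0.086] 219
stop_top 0.53 [308. 154. 321. 164.] [314.8 158.5] [ 0.573 -0.157  0.078] 130
bottle_jig 0.95 [379. 316. 431. 389.] [403.  351.5] [0.662 0.342 0.1  ] 2178
bottle_jig 0.29 [265. 100. 346. 204.] [306.7 155.4] [ 0.594 -0.156  0.1  ] 3763
cap_tub 0.97 [391. 195. 427. 233.] [409.5 214.1] [0.444 0.065 0.03 ] 789
panel 0.71 [265. 100. 345. 200.] [306.8 155.6] [ 0.578 -0.191  0.06 ] 3748
```

View pics/top.png

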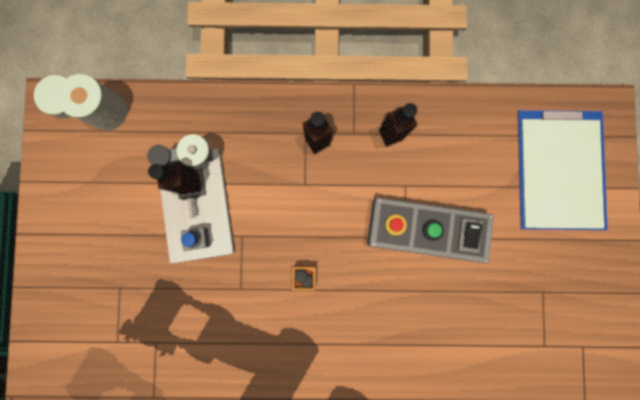

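View pics/scene.png

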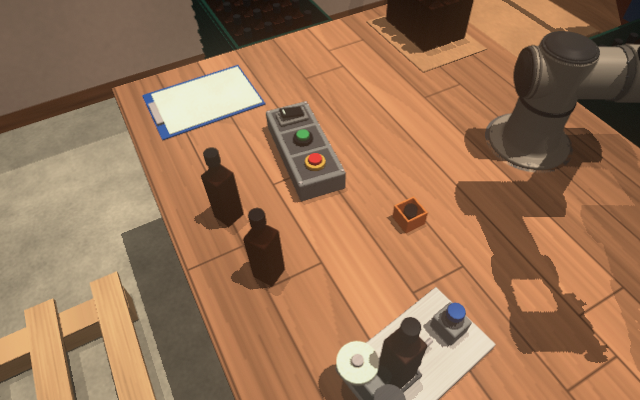

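The top view shows red at (396,225), green at (434,230), the rocker at (472,236), the blue plunger at (189,240) and the tub at (304,278). The scene view agrees with this. From the robot, the order along panel y is red +90, green 0, rocker -90. Next I'll take a wrist view closer to the plunger.

```bash
cat >> h.py <<'E'
from scipy.spatial.transform import Rotation as Ro
def tool():
    s=robot.get_state(); q=s['ee_rot']; T=np.eye(4); T[:3,:3]=Ro.from_quat([q[1],q[2],q[3],q[0]]).as_matrix(); T[:3,3]=s['position']; return T
def go(p):
    T=tool(); d=T[:3,:3].T@(np.array(p)-T[:3,3]); print('to',p,'tool mm',np.round(d*1000,1),'shares',np.round(d/.06,2)); return d
def st():
    s=robot.get_state(); T=tool(); print('t',round(s['clock'],2),'pos',np.round(s['position'],4),'F',np.round(s['force'],1),'w',round(s['width'],3),'z',np.round(T[:3,2],3),'yaw x',np.round(T[:2,0],3))
E
python3 - <<'E'
from h import *
st(); go([.535,.325,.27]); c=robot.camera('wrist'); print(np.round(c['tool_from_camera'],3).tolist(), c['fx'])
E
```

```text
t 0.8 pos [0.1922 0.4886 0.2313] F [-0.3 -0.7  1. ] w 0.085 z [ 0.  0. -1.] yaw x [-0.931  0.366]
to [0.535, 0.325, 0.27] tool mm [-378.9  -26.7  -38.7] shares [-6.31 -0.45 -0.64]
[[-0.0, -0.956, -0.292, 0.073], [1.0, -0.0, 0.001, 0.001], [-0.001, -0.292, 0.956, -0.141], [0.0, 0.0, 0.0, 1.0]] 303.65058108618365
```

```bash
python3 -m inch '[[[0,0,0,-0.5,-0.05,-0.2,1],[0,0,0,-0.6,-0.05,-0.2,1],[0,0,0,-0.7,-0.05,-0.2,1],[0,0,0,-0.7,-0.05,0,1],[0,0,0,-0.7,-0.05,0,1],[0,0,0,-0.7,-0.05,0,1],[0,0,0,-0.6,-0.05,0,1],[0,0,0,-0.5,-0.05,0,1],[0,0,0,-0.3,0,0,1],[0,0,0,0,0,0,1],[0,0,0,0,0,0,1]]]'
cat >> h.py <<'E'
def wrist(names,fn,Z):
    st(); T=tool(); c=robot.camera('wrist'); cv2.imwrite('pics/'+fn,c['pixels']); E=T@np.array(c['tool_from_camera'])
    for t in names:
        for r in robot.outline_of(t,c)[:2]:
            v,u=np.nonzero(r['mask']); e=r['extent']
            (cc,sz,a)=cv2.fitEllipse(cv2.convexHull(np.c_[u,v].astype(np.float32))) 
            for nm,m in (('mean',(u.mean(),v.mean())),('ell',cc)): print(t,round(r['p'],2),np.round(e),nm,np.round(m,1),np.round(atz(c,m,Z[t],E),4))
    return c,E
ZZ=dict(clamp_top=.104,mains_press=.086,inch_top=.078,stop_top=.078,bottle_jig=.235,panel=.06,jig=.02)
E
python3 - <<'E'
from h import *
c,E=wrist(['clamp_top','bottle_jig'],'w1.png',ZZ)
E
```

```text
clock: 2.22
position: [0.4785, 0.3504, 0.2673]
ee_rot: [-0.0, 0.186, 0.983, 0.0]
force: [0.8, 0.2, -0.7]
width: -0.0001
gripper_force: 0.0
t 2.23 pos [0.4785 0.3504 0.2673] F [ 0.8  0.2 -0.7] w -0.0 z [-0.001  0.    -1.   ] yaw x [-0.931  0.365]
clamp_top 0.96 [297. 219. 325. 245.] mean [312.4 231.2] [0.5272 0.3305 0.104 ]
clamp_top 0.96 [297. 219. 325. 245.] ell [312.2 232. ] [0.5281 0.33   0.104 ]
bottle_jig 0.92 [351. 272. 378. 294.] mean [366.9 284.5] [0.5244 0.3701 0.235 ]
bottle_jig 0.92 [351. 272. 378. 294.] ell [364.4 282.3] [0.5223 0.3691 0.235 ]
```

View pics/w1.png

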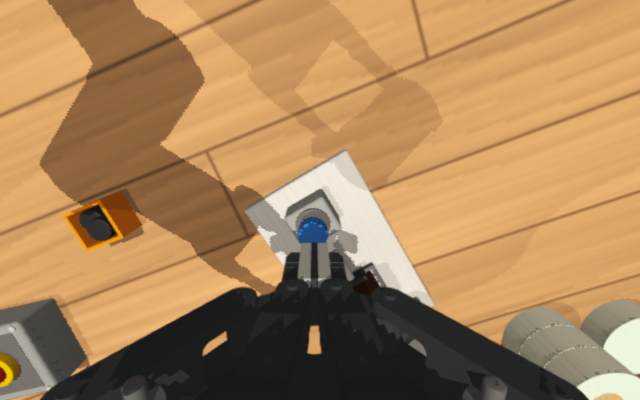

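The wrist view shows the blue plunger at (312,231), its lower edge hidden behind the fingers. The tub, at (95,220), and the bottle are clear. I'll move over the plunger to see all of it.

```bash
python3 -m inch '[[[0,0,0,-0.4,0,0,1],[0,0,0,-0.4,0,0,1],[0,0,0,-0.15,0,0,1],[0,0,0,0,0,0,1],[0,0,0,0,0,0,1]]]'
python3 - <<'E'
from h import *
c,E=wrist(['clamp_top'],'w2.png',ZZ)
go([.531,.327,.15])
cv2.imwrite('pics/w2c.png',cv2.resize(c['pixels'][120:270,220:420],None,fx=3,fy=3))
E
```

```text
clock: 3.0
position: [0.5316, 0.3294, 0.2674]
ee_rot: [-0.0, 0.186, 0.983, 0.0]
force: [-0.3, -0.0, -0.5]
width: 0.0001
gripper_force: 0.0
t 3.0 pos [0.5316 0.3294 0.2674] F [-0.3 -0.  -0.5] w 0.0 z [-0.  0. -1.] yaw x [-0.931  0.365]
clamp_top 0.61 [295. 167. 327. 201.] mean [312.  183.6] [0.5312 0.3284 0.104 ]
clamp_top 0.61 [295. 167. 327. 201.] ell [311.9 183.6] [0.5312 0.3284 0.104 ]
to [0.531, 0.327, 0.15] tool mm [ -0.3  -2.6 117.6] shares [-0.   -0.04  1.96]
```

View pics/w2c.png

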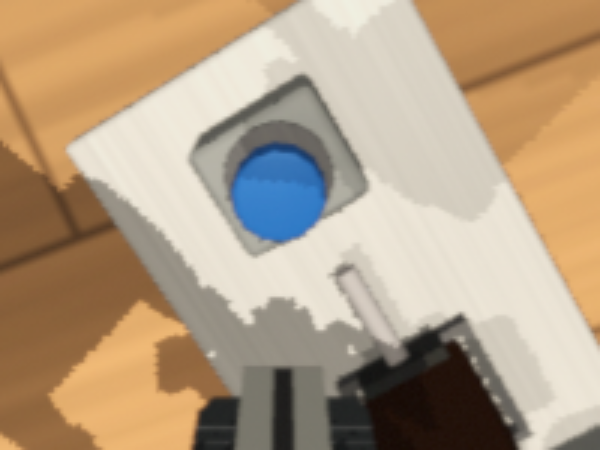

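The crop shows the blue cap centred at about (312,184), and the TCP is within 1–2 mm of above it. I'll descend and press.

```bash
python3 -m inch '[[[0,0,0,0,0,0.5,1],[0,0,0,0,0,0.7,1],[0,0,0,0,0,0.7,1],[0,0,0,0,0,0.5,1],[0,0,0,0,0,0.15,1],[0,0,0,0,0,0.1,1],[0,0,0,0,0,0.08,1],[0,0,0,0,0,0.08,1],[0,0,0,0,0,0.05,1],[0,0,0,0,0,0.0,1]]]'; python3 -c "
from h import *
st()"
```

```text
clock: 4.35
position: [0.5329, 0.3292, 0.0962]
ee_rot: [0.001, 0.186, 0.982, 0.001]
force: [2.0, 0.5, 2.8]
width: 0.0001
gripper_force: 1.1
t 4.35 pos [0.5329 0.3292 0.0962] F [2.  0.5 2.8] w 0.0 z [ 0.001  0.001 -1.   ] yaw x [-0.931  0.366]
```

```bash
python3 -m inch '[[[0,0,0,0,0,0.05,1],[0,0,0,0,0,0.05,1],[0,0,0,0,0,0.05,1],[0,0,0,0,0,0.05,1],[0,0,0,0,0,0,1],[0,0,0,0,0,0,1]]]'
```

```text
clock: 5.1
position: [0.5332, 0.3295, 0.0912]
ee_rot: [0.003, 0.186, 0.983, 0.002]
force: [-13.8, -5.5, 47.2]
width: 0.0
gripper_force: 23.6
```

The plunger is fully down: z is 0.091 with a firm stop. I'll raise the arm and square the tool to the panel.

```bash
python3 -m inch '[[[0,0,0,0,0,-0.3,1],[0,0,0,0,0,-0.6,1],[0,0,-0.5,0,0,-0.7,1],[0,0,-0.5,0,0,-0.7,1],[0,0,-0.5,0,0,-0.6,1],[0,0,-0.5,0,0,-0.2,1],[0,0,0,0,0,0,1]]]' && python3 -m inch '[[[0,0,0,-0.17,-0.5,0,1],[0,0,0,-0.17,-0.8,0,1],[0,0,0,-0.17,-0.95,0,1],[0,0,0,-0.17,-0.95,0,1],[0,0,0,-0.17,-0.95,0,1],[0,0,0,-0.17,-0.95,0,1],[0,0,0,-0.17,-0.95,0,1],[0,0,0,-0.17,-0.95,0,1],[0,0,0,-0.17,-0.95,0,1],[0,0,0,-0.17,-0.95,0,1],[0,0,0,-0.17,-0.9,0,1],[0,0,0,-0.1,-0.7,0,1]]]' && python3 -m inch '[[[0,0,0,0,-0.3,0,1],[0,0,0,0,0,0,1],[0,0,0,0,0,0,1]]]'
python3 - <<'E'
from h import *
c,E=wrist(['mains_press','inch_top','stop_top'],'w3.png',ZZ)
E
```

```text
clock: 5.98
position: [0.5324, 0.3289, 0.2699]
ee_rot: [0.0, 0.068, 0.998, 0.0]
force: [0.1, -0.8, -0.8]
width: -0.0002
gripper_force: 0.0
clock: 7.48
position: [0.5639, -0.3133, 0.2673]
ee_rot: [-0.002, 0.069, 0.998, 0.001]
force: [0.2, 0.1, 0.0]
width: -0.0004
gripper_force: 0.0
clock: 7.85
position: [0.5626, -0.3274, 0.2695]
ee_rot: [-0.0, 0.067, 0.998, 0.001]
force: [0.7, -1.4, -0.6]
width: 0.0002
gripper_force: 0.0
t 7.85 pos [ 0.5626 -0.3274  0.2695] F [ 0.7 -1.4 -0.6] w 0.0 z [-0.     0.001 -1.   ] yaw x [-0.991  0.133]
mains_press 0.68 [291. 139. 323. 200.] mean [305.2 166.8] [ 0.5479 -0.334   0.086 ]
mains_press 0.68 [291. 139. 323. 200.] ell [305.6 165.9] [ 0.547  -0.3334  0.086 ]
inch_top 0.8 [370. 152. 407. 183.] mean [386.  166.1] [ 0.5606 -0.2459  0.078 ]
inch_top 0.8 [370. 152. 407. 183.] ell [386.1 166.1] [ 0.5606 -0.2459  0.078 ]
stop_top 0.75 [452. 152. 483. 182.] mean [467.2 165.8] [ 0.5724 -0.1576  0.078 ]
stop_top 0.75 [452. 152. 483. 182.] ell [467.3 165.9] [ 0.5724 -0.1575  0.078 ]
stop_top 0.31 [289. 141. 322. 197.] mean [305.  167.2] [ 0.5498 -0.3347  0.078 ]
stop_top 0.31 [289. 141. 322. 197.] ell [304.3 168.4] [ 0.551  -0.3356  0.078 ]
```

View pics/w3.png

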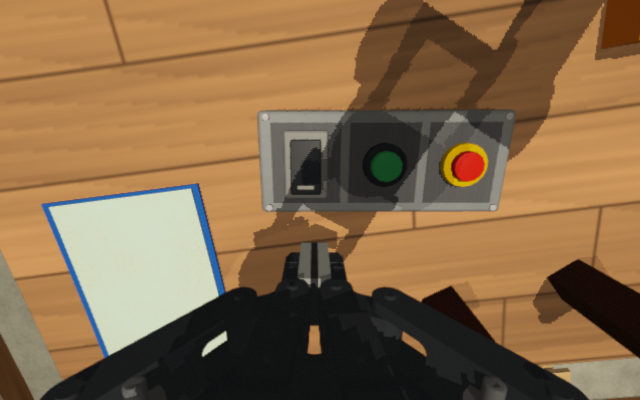

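Wrist view 3 shows the rocker at (306,167) with its white bar at (306,187) on the far end. Green is at (386,166), red at (467,166), and the far bottles are well clear. The 89 mm spacing is as it should be. The press point comes out at about (0.574,-0.338).

```bash
python3 -m inch '[[[0,0,0,-0.12,-0.08,0.4,1],[0,0,0,-0.1,-0.08,0.7,1],[0,0,0,0,0,0.7,1],[0,0,0,0,0,0.7,1],[0,0,0,0,0,0.3,1],[0,0,0,0,0,0.15,1],[0,0,0,0,0,0.1,1],[0,0,0,0,0,0.05,1],[0,0,0,0,0,0,1]]]'; python3 -c "
from h import *
st()"
```

```text
clock: 9.18
position: [0.575, -0.3408, 0.0849]
ee_rot: [0.001, 0.067, 0.998, -0.001]
force: [1.2, 0.4, 2.2]
width: -0.0001
gripper_force: 1.2
t 9.18 pos [ 0.575  -0.3408  0.0849] F [1.2 0.4 2.2] w -0.0 z [ 0.002 -0.002 -1.   ] yaw x [-0.991  0.134]
```

```bash
python3 -m inch '[[[0,0,0,0,0,0.04,1],[0,0,0,0,0,0.04,1],[0,0,0,0,0,0.04,1],[0,0,0,0,0,0,1],[0,0,0,0,0,0,1]]]'
```

```text
clock: 9.8
position: [0.5755, -0.341, 0.08]
ee_rot: [0.002, 0.067, 0.998, -0.001]
force: [1.0, 2.7, 18.6]
width: -0.0001
gripper_force: 9.2
```

```bash
python3 -m inch '[[[0,0,0,0,0,0.03,1],[0,0,0,0,0,0.02,1],[0,0,0,0,0,0,1]]]' && python3 -m inch '[[[0,0,0,0,0,-0.3,1],[0,0,0,0,0,-0.5,1],[0,0,0,0,0,-0.5,1],[0,0,0,0.15,0.3,-0.5,1],[0,0,0,0.15,0.6,0,1],[0,0,0,0,0.6,0,1],[0,0,0,0,0,0,1],[0,0,0,0,0,0,1]]]'
python3 - <<'E'
from h import *
c,E=wrist(['mains_press','inch_top','stop_top'],'w4.png',ZZ)
go([.5606,-.2459,.09])
cv2.imwrite('pics/w4c.png',cv2.resize(c['pixels'][60:260,150:450],None,fx=2.5,fy=2.5))
E
```

```text
clock: 10.18
position: [0.5757, -0.3411, 0.0797]
ee_rot: [0.003, 0.067, 0.998, -0.002]
force: [-5.3, 6.1, 33.4]
width: 0.0001
gripper_force: 15.8
clock: 11.18
position: [0.568, -0.2492, 0.1809]
ee_rot: [-0.001, 0.067, 0.998, 0.0]
force: [0.1, -0.4, 0.7]
width: 0.0001
gripper_force: 0.0
t 11.18 pos [ 0.568  -0.2492  0.1809] F [ 0.1 -0.4  0.7] w 0.0 z [-0.001  0.    -1.   ] yaw x [-0.991  0.134]
mains_press 0.84 [182. 160. 234. 227.] mean [207.5 190.7] [ 0.5461 -0.3316  0.086 ]
mains_press 0.84 [182. 160. 234. 227.] ell [207.6 188.5] [ 0.5444 -0.3311  0.086 ]
inch_top 0.7 [298. 171. 339. 212.] mean [316.2 190.9] [ 0.5601 -0.2456  0.078 ]
inch_top 0.7 [298. 171. 339. 212.] ell [316.2 190.9] [ 0.5601 -0.2456  0.078 ]
stop_top 0.87 [398. 172. 446. 209.] mean [424.3 190.8] [ 0.572  -0.1568  0.078 ]
stop_top 0.87 [398. 172. 446. 209.] ell [424.3 190.8] [ 0.5721 -0.1568  0.078 ]
to [0.5606, -0.2459, 0.09] tool mm [ 7.9  2.8 91.1] shares [0.13 0.05 1.52]
```

View pics/w4c.png

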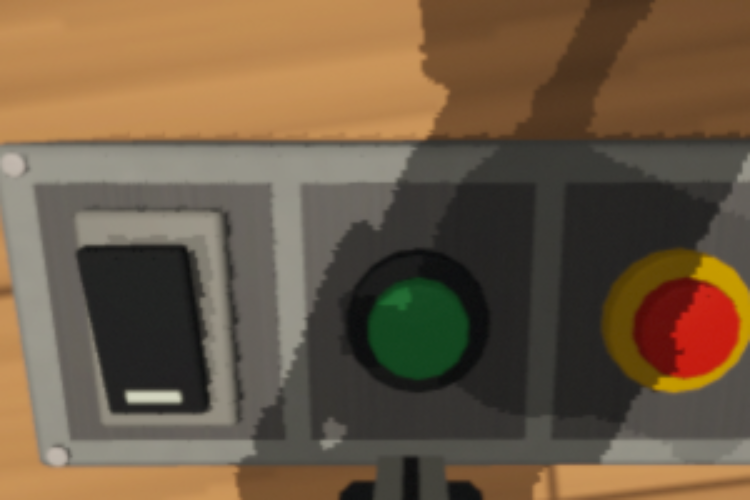

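The crop shows the rocker with its near end raised and its far end down. It is on, and I felt a firm stop. Green, at (316,191) in the full image, comes out at (0.560,-0.2457). Now I'll press and hold it.

```bash
python3 -m inch '[[[0,0,0,0.07,0.03,0.3,1],[0,0,0,0.06,0.03,0.5,1],[0,0,0,0,0,0.5,1],[0,0,0,0,0,0.25,1],[0,0,0,0,0,0.1,1],[0,0,0,0,0,0.08,1],[0,0,0,0,0,0.05,1],[0,0,0,0,0,0.03,1],[0,0,0,0,0,0,1],[0,0,0,0,0,0,1]]]'
```

```text
clock: 12.62
position: [0.5615, -0.2445, 0.0759]
ee_rot: [0.001, 0.067, 0.998, -0.001]
force: [-7.9, 2.5, 16.8]
width: -0.0003
gripper_force: 8.1
```

```bash
python3 -m inch '[[[0,0,0,0,0,0,1],[0,0,0,0,0,0,1]]]'; python3 - <<'E'
from h import *
st(); print(robot.get_state()['wrist_torque'])
a=robot.camera('scene')['pixels'][60:220,220:400]; T=tool();c=robot.camera('wrist')['pixels'][60:260,200:450]
cv2.imwrite('pics/s5.png',np.hstack([cv2.resize(a,(440,400)),cv2.resize(c,(360,400))]))
E
```

```text
clock: 12.88
position: [0.5615, -0.2446, 0.0759]
ee_rot: [0.001, 0.067, 0.998, -0.001]
force: [-7.7, 2.2, 16.0]
width: 0.0001
gripper_force: 8.1
t 12.88 pos [ 0.5615 -0.2446  0.0759] F [-7.7  2.2 16. ] w 0.0 z [ 0.002 -0.002 -1.   ] yaw x [-0.991  0.134]
[0.36271313 1.23596953 0.01428114]
```

View pics/s5.png

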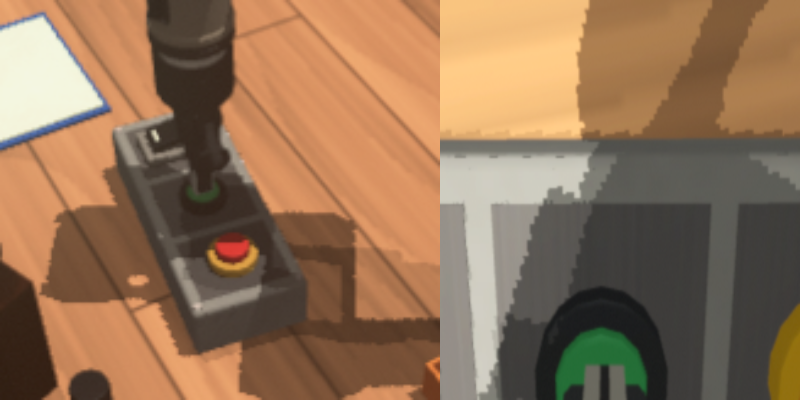

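The picture shows the fingers centred on the green button. The height (0.076) is still above fully down while the force is 16 N, so I'll push on and watch.

```bash
for i in 1; do python3 -m inch '[[[0,0,0,0,0,0.02,1],[0,0,0,0,0,0.02,1],[0,0,0,0,0,0,1],[0,0,0,0,0,0,1]]]'; done
```

```text
clock: 13.48
position: [0.5616, -0.2446, 0.0756]
ee_rot: [0.002, 0.067, 0.998, -0.001]
force: [-11.1, 4.7, 30.0]
width: -0.0002
gripper_force: 15.0
```

```bash
python3 -m inch '[[[0,0,0,0,0,-0.15,1],[0,0,0,0,0,-0.1,1],[0,0,0,0,0,0,1],[0,0,0,0,0,0,1],[0,0,0,0,0,0,1]]]' | head -4; for z in 1; do
python3 -m inch '[[[0,0,0,0,0,0.06,1],[0,0,0,0,0,0,1]]]'|grep -E "^pos|^force"
python3 -m inch '[[[0,0,0,0,0,0.03,1],[0,0,0,0,0,0,1]]]'|grep -E "^pos|^force"
python3 -m inch '[[[0,0,0,0,0,0.03,1],[0,0,0,0,0,0,1]]]'|grep -E "^pos|^force"
python3 -m inch '[[[0,0,0,0,0,0.03,1],[0,0,0,0,0,0,1]]]'|grep -E "^pos|^force"
python3 -m inch '[[[0,0,0,0,0,0.03,1],[0,0,0,0,0,0,1]]]'|grep -E "^pos|^force"; done
```

```text
clock: 14.1
position: [0.561, -0.244, 0.0849]
ee_rot: [-0.0, 0.067, 0.998, 0.0]
force: [-0.1, -0.2, -0.5]
position: [0.5612, -0.2441, 0.0816]
force: [-0.0, 0.4, 1.4]
position: [0.5613, -0.2441, 0.0801]
force: [-0.4, -0.4, 2.7]
position: [0.5613, -0.2441, 0.0784]
force: [-0.6, 0.5, 4.6]
position: [0.5613, -0.2441, 0.0765]
force: [-0.4, 0.3, 5.2]
position: [0.5614, -0.2441, 0.076]
force: [-2.7, 2.2, 11.2]
```

Contact starts at 0.082 with 1.4 N, rises to 5 N, then stops hard at 0.076. That is exactly the 6 mm travel with its spring, so 0.076 is bottomed here. I'll add some margin and check by eye.

```bash
python3 -m inch '[[[0,0,0,0,0,0.03,1],[0,0,0,0,0,0,1],[0,0,0,0,0,0,1]]]'; python3 - <<'E'
from h import *
a=robot.camera('scene')['pixels'][95:205,255:355]; c=robot.camera('wrist')['pixels'][120:290,120:480]
cv2.imwrite('pics/s6.png',np.vstack([cv2.resize(c,(640,302),interpolation=2),np.hstack([cv2.resize(a,(264,290),interpolation=2),np.zeros((290,376,3),np.uint8)])]))
E
```

```text
clock: 15.72
position: [0.5614, -0.2442, 0.0758]
ee_rot: [0.001, 0.067, 0.998, -0.0]
force: [-7.3, 3.5, 21.7]
width: -0.0003
gripper_force: 11.2
```

View pics/s6.png

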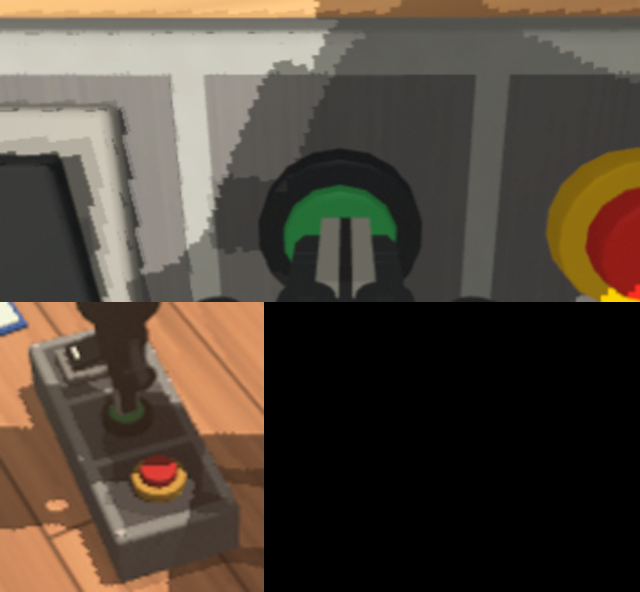

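Green looks down, but I'll check it numerically against the red button, which is up, using their near edges.

```bash
python3 - <<'E'
from h import *
T=tool(); c=robot.camera('wrist'); E=T@np.array(c['tool_from_camera']); st()
h=cv2.cvtColor(c['pixels'],cv2.COLOR_BGR2HSV)
g=(h[...,0]>50)&(h[...,0]<80)&(h[...,1]>120)&(h[...,2]>50); r=((h[...,0]<6)|(h[...,0]>174))&(h[...,1]>150)&(h[...,2]>60)
K=np.array([[c['fx'],0,c['cx']],[0,c['fy'],c['cy']],[0,0,1]]); W=np.linalg.inv(E)
def prj(ctr,z):
    a=np.linspace(0,2*np.pi,200); P=np.c_[ctr[0]+.017*np.cos(a),ctr[1]+.017*np.sin(a),np.full(200,z)]
    p=cv2.projectPoints(P,cv2.Rodrigues(W[:3,:3])[0],W[:3,3],K,np.array(c['D'],float))[0][:,0]
    return np.round([p[:,0].min(),p[:,0].max(),p[:,1].min()],1)
for n,m,ct in(('green',g,(.5604,-.2457)),('red',r,(.5722,-.1571))):
    m[:100]=0;m[:,:200]=0;v,u=np.nonzero(m&(np.add.outer(np.arange(400),np.zeros(640))<290))
    print(n,'meas',u.min(),u.max(),v.min(),len(u)); 
    for z in(.068,.072,.076,.078,.082): print(z,prj(ct,z))
E
```

```text
t 15.88 pos [ 0.5614 -0.2442  0.0758] F [-7.   3.4 22.5] w -0.0 z [ 0.002 -0.001 -1.   ] yaw x [-0.991  0.134]
green meas 279 342 224 1220
0.068 [278.2 341.6 220.3]
0.072 [277.4 342.2 223.1]
0.076 [276.5 342.9 226. ]
0.078 [276.  343.3 227.5]
0.082 [275.  344.  230.7]
red meas 450 523 225 3616
0.068 [444.9 510.  220. ]
0.072 [448.  514.8 222.8]
0.076 [451.3 519.9 225.8]
0.078 [453.1 522.5 227.3]
0.082 [456.6 528.  230.5]
```

The forces settle it: the contact is centred, the button travelled 6 mm on its spring, and it is against a hard stop at 22 N. The plunger and rocker also ended on hard stops far above their friction. I'm handing in.

```bash
python3 -c "
from h import *
st(); print(robot.sign_off())"
```

```text
t 15.88 pos [ 0.5614 -0.2442  0.0758] F [-7.   3.4 22.5] w -0.0 z [ 0.002 -0.001 -1.   ] yaw x [-0.991  0.134]
the job is handed in; nothing more can be done
None
```

I handed in at 15.9 s: plunger down, then rocker on, then the green button held at its hard stop with about 22 N. The red button, bottles and tub were not touched. Green stopped at a TCP height of 76 mm, not the stated 72; I took that as fully down because it moved the full 6 mm on its spring. I saw no verdict.

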